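# Zero the grain tester and index its carriage one hole, holding the lock pin home

### The arm

A 6-joint arm with a two-finger parallel gripper is mounted at the origin on the work surface. World frame = base frame: x ahead of the robot, y to its left, z up, the work surface at z = 0. Lengths are in m, angles in rad, forces in N, time in s.
With the tool pointing down it reaches from about 0.325 to 0.925 m from the base axis. Payload 3.1 kg.
Tool frame: the origin (TCP) lies on the centre line of the jaws, within the pads' length; the fingertips stand 8 mm ahead of it and the grasp point (between the pads) lies 11 mm behind it; x points along the fingers, z is the direction in which the jaws open and shut, and the axes are right-handed (so a half turn about x gives the same grasp; the last joint's range is limited). The gripper opens to 85 mm and grips with 20 to 120 N. Pads are 22 mm wide; open, the fingers measure 114 mm over their backs; the gripper's body (76 mm by 85 mm) begins 54 mm behind the grasp point. The pads swing forward as they close: fully open they stand 13 mm farther back than shut.
Start: joints at [1.002, 0.217, 1.613, -0, 1.311, -0.112], TCP at [0.276, 0.561, 0.2] pointing down, gripper open.
Joint ranges: [-2.75, 2.75], [-0.78, 2.1], [0.31, 2.55], [-1.13, 4.27], [0.13, 2.63], [-2.58, 2.58]. Speed limits (rad/s): [2.79, 2.79, 3.14, 3.14, 3.14, 3.14].

### API

Orientations are given as a unit quaternion [w, x, y, z].
In Python, from plant import manip, imaging, order, nets gives the robot as it stands.
- The arm moves only by the tool carry_out, never from a script. Its argument "targets" is a list of rows, each a list of 7 numbers: the shift along the tool's x, y, z in mm, then the turn, a rotation vector about the tool's x, y, z in rad, then the opening, from 0 (shut) to 1 (fully open). In form: [[x, y, z, wx, wy, wz, grip], ...]. A call has exactly 8 rows; each row shifts and turns the commanded pose from where the row before left it, along the tool's axes as they then stand; what a row does not reach is not made up. A row lasts 1/8 s, in which the tool goes at most 62.5 mm and 10.7 degrees, less where a joint would pass 70% of its speed; a pose out of reach is approached as far as the arm can. A call with a gripper value outside its range is refused whole. The fingers move at their own pace and stop on an object; "grip_force" is the grip in N (left out, the last holds). Time passes only in rows, so rows that do not move let the fingers close, or fill a call up. It gives the time, the measured TCP pose, the force and the opening at its end, in the units of the state.
- manip.observe(): the state, without advancing time (a new reading comes with each control period).
- imaging.get_image(name): name is "side" or "top"; returns (picture, depth): 480x640x3 uint8, red, green, blue; 480x640 float32, m along the optical axis (not along the pixel's ray), 0 where there is no reading.
- imaging.camera_model(name): a dict with "vertical_fov" (degrees; the focal length in pixels is half the picture's height over the tangent of half this angle, whatever the lens; pixels are square), "cx", "cy" (the principal point, pixels), "eye" and "attitude" of the camera in the world. Camera axes: x right, y up, looking along -z (the intrinsics and any distortion apply to the point x, -y, -z); pixel columns grow to the right and rows downward; lengths in m; the calibration is good to about 2 mm. A picture is of the moment at which its call begins. camera_model takes no time and is no camera call.
- order.job_done(): hands the job in, once; it reports no verdict.
Trained networks look in the newest picture that a camera, given by its name, has taken for a name from the list of things; names that differ only in an ending like _2 or _b are one class to them, and where a whole thing is asked for, a point or a joint stands for the part that bears it (a point fixed in the world has none). Each returns a list of dicts, best first, with "score" (0 to 1); they miss things now and then, are a little off and sometimes report something else, mostly with a low value. They report only what shows in the picture. A call takes as long as a camera call.
- nets.cut_out(target, camera): "region" (480x640 bool, what is visible of it) and "box" ([left, top, width, height] in pixels, round what is visible of it).
- nets.landmark_of(target, camera): "point" ([column, row] in pixels: a listed point, or the origin of a listed thing).
The state is a dict: "clock": time; "qpos": joint angles; "dq": joint speeds; "tau": joint torques, N m; "eef_pos": TCP position; "eef_rot": TCP orientation; "ft_force": force on the tool from outside, world axes, zero at the start; "ft_torque": the same for the moment, N m; "opening": opening from 0.0 (shut) to 1.0 (fully open).
Only numpy, scipy, OpenCV 4.12 (cv2) and the standard library are available. Lean on these libraries where they do the work, as an engineer would, in place of code of your own. Each camera call takes 0.05 s, during which the arm holds its last target.

### The job

Set the grain hardness tester up for its next range: first turn the black bar knob on its dial until the pointer stands on the long zero mark. Then pull up the round lock knob on the carriage, slide the carriage along the rail to the next hole away from the dial, let the pin drop fully into that hole, and finish while still gripping the lock knob and holding it down with the pin home. Do not disturb the dial's zero, nor push the dishes, jars and bottle about.

Things in the scene. Friction and masses are not known exactly. Their poses are not given: they have to be found in the camera images.
- tester: the tester, bolted down; place and yaw vary. Base plate 110 x 435 mm, grey dial head 100 mm square at its -y end, level square steel rail 30 x 30 mm along its y axis (top 60 mm above the table). Origin on the table below the hole where the pin starts; z up, +y along the rail away from the dial. Holes 12 mm wide in the rail's top at y = -50, 0, 50, 100, 150 mm
- tare (a joint): turn of the dial's bar knob, rad, counter-clockwise from above; 0 = pointer on the zero mark (the bar lies along the tester's x axis, pointer to +x). Starts between 0.5 and 1.3; stops at -1.7 and 1.7. Stays where it is left (friction 0.05 N m). Scale divisions are 0.24 rad apart; within half a division counts as zero
- tare_grip (a point): on the knob's upright axis, at the height to grip (96 mm above the table), at tester x = 0, y = -165 mm. The black bar is 12 mm thick, 50 mm long and stands from 74 mm to 106 mm above the table on an aluminium disc 64 mm across (its top at 74 mm); the bar points along the pointer
- tare_pointer (a point): tip of the black pointer that turns with the bar knob, 41 mm from the knob's axis
- zero_mark (a point): middle of the long broad zero mark on the white dial, 47.5 mm from the knob's axis, fixed, on the tester's +x side
- carriage (a joint): slide of the aluminium carriage (54 mm across, 50 mm along the rail, its top 72 mm above the table) along the tester's +y axis, m; 0 at the start with the pin in its hole, 0.050 at the next hole away from the dial. Friction about 2 N; the pin locks it with about 1 mm of play
- plunger (a joint): rise of the lock plunger, m; 0 = pin fully home in a hole, 0.010 = pin just clear (or standing on the rail between holes), 0.017 = upper stop. A spring pushes it down with 4 N at 0 and 7.4 N at 0.017; it springs back if let go. The pin is 10 mm thick with a round tip
- lock_knob: round black upright knob of the lock plunger, on top of the carriage, 28 mm across, 32 mm tall; origin on its axis at its underside, 92 mm above the table with the pin home and 20 mm above the carriage's top (a collar 20 mm across, 10 mm high and the shaft between). It moves with plunger and carriage and does not turn
- lock_grip (a point): on the axis of the lock knob at half its height (108 mm above the table when the pin is home)
- next_hole (a point): centre of the mouth of the hole to go to, on the rail's top, 60 mm above the table, 50 mm along tester +y from the starting hole; the lock knob must end straight above it
- dish0: closed shallow round sample dish, white with a clear lid, 86 mm across, 18 mm high, loose on the table beside the tester; origin at the centre of its underside. A bystander: leave it
- dish1: closed shallow round sample dish, white with a clear lid, 86 mm across, 18 mm high, loose on the table beside the tester; origin at the centre of its underside. A bystander: leave it
- dish2: closed shallow round sample dish, white with a clear lid, 86 mm across, 18 mm high, loose on the table beside the tester; origin at the centre of its underside. A bystander: leave it
- dish3: closed shallow round sample dish, white with a clear lid, 86 mm across, 18 mm high, loose on the table beside the tester; origin at the centre of its underside. A bystander: leave it
- jar0: closed square white sample jar, 75 mm by 75 mm, 137 mm high with its round steel cap; origin at the centre of its underside. A bystander: leave it
- jar1: closed square white sample jar, 75 mm by 75 mm, 137 mm high with its round steel cap; origin at the centre of its underside. A bystander: leave it
- bottle: big round white bottle with a blue cap, 90 mm across, 200 mm high; origin at the centre of its underside. A bystander: leave it

How it is judged:
By the outcome, as a careful person would: the job done as asked, in the order asked, and still so for the second after the job is handed in, while the arm keeps its last pose, push and grip.
It also fails if it takes over 48 s, if anything falls off the work surface, if the arm or the gripper's body presses on something with over 40 N, if the wrist force passes 120 N, or if a joint passes its speed limit or range.

## Working session

There is one attempt and no reset: what is moved stays moved. The work goes in short steps, Python scripts to look and compute and a tool call to move; the robot and the scene stay as the last step left them, time stands still between calls to the robot, and variables do not carry over. Pictures are saved under pics/ and viewed, and the job is handed in when it is done.

Besides the shell and the picture viewer there is one more tool, called as name(argument=value, ...) on one line, values as JSON. carry_out: Moves the arm, as the interface text tells. Its arguments: {"type":"object","properties":{"targets":{"type":"array"},"grip_force":{"type":"number"}},"required":["targets"]}

```bash
ls; mkdir -p pics; cat > h.py <<'E'
import numpy as np, cv2
from plant import manip, imaging, order, nets
from scipy.spatial.transform import Rotation as R
def cam(n):
    m=imaging.camera_model(n); return m
def q2R(q): return R.from_quat([q[1],q[2],q[3],q[0]]).as_matrix()
E
python3 - <<'E'
from h import *
print(manip.observe())
for n in ("side","top"):
    print(imaging.camera_model(n))
    p,d=imaging.get_image(n); cv2.imwrite(f"pics/{n}0.png",p[:,:,::-1]); np.savez(f"{n}0.npz",p=p,d=d)
    for t in ("tare_grip","tare_pointer","zero_mark","lock_grip","next_hole","lock_knob","tester"):
        print(n,t,[(np.round(r["point"],1),round(r["score"],2)) for r in nets.landmark_of(t,n)][:3])
E
```

```text
pics
{'clock': 0.0, 'qpos': array([ 1.00180770e+00,  2.17773111e-01,  1.61497539e+00, -3.71590783e-07,
        1.31125987e+00, -1.12204660e-01]), 'dq': array([-9.09360831e-04,  9.03201358e-05,  1.37559349e-03, -1.92553587e-04,
       -8.40473438e-04,  6.17027358e-05]), 'tau': array([-3.78950890e-04, -3.96861613e+01, -3.03843212e+01, -3.94352010e-04,
        9.96869348e-03, -1.64541882e-05]), 'eef_pos': array([0.27515882, 0.56016601, 0.19843504]), 'eef_rot': array([ 0.59945026, -0.37417745,  0.60099211,  0.37344223]), 'ft_force': array([ 0.64712987,  0.55994141, -0.16198268]), 'ft_torque': array([-0.03301601,  0.02622825, -0.01635023]), 'opening': 1.0002329222373683}
{'vertical_fov': 57.3322132212177, 'cx': 327.0192080336578, 'cy': 243.25159503336513, 'eye': array([ 0.07250863, -0.74975059,  0.59770542]), 'attitude': array([ 0.82548642,  0.49128026, -0.14765435, -0.23540196])}
side tare_grip [(array([353.3, 289.9]), 0.59)]
side tare_pointer [(array([351.9, 286.4]), 0.63)]
side zero_mark [(array([368.9, 295.1]), 0.93)]
side lock_grip [(array([314.3, 248. ]), 0.65)]
side next_hole [(array([303.4, 253.3]), 0.58)]
side lock_knob [(array([314., 257.]), 0.75), (array([479.2, 392.5]), 0.68)]
side tester [(array([314.4, 288.3]), 0.68)]
{'vertical_fov': 49.26301583884099, 'cx': 320.92850633646225, 'cy': 245.37029764415914, 'eye': array([0.30201885, 0.01906951, 1.28865681]), 'attitude': array([ 0.71323635,  0.0621085 , -0.07820505, -0.6937726 ])}
top tare_grip [(array([385.7, 253.3]), 0.95)]
top tare_pointer [(array([367.7, 244.6]), 0.83), (array([270.3, 205.9]), 0.53)]
top zero_mark [(array([382.7, 238.5]), 0.59), (array([273.5, 307.7]), 0.33)]
top lock_grip [(array([314.6, 251.1]), 0.53)]
top next_hole [(array([297.3, 251.3]), 0.86)]
top lock_knob [(array([310.1, 255.7]), 0.53)]
top tester [(array([312.1, 256.1]), 0.77)]
```

View pics/top0.png

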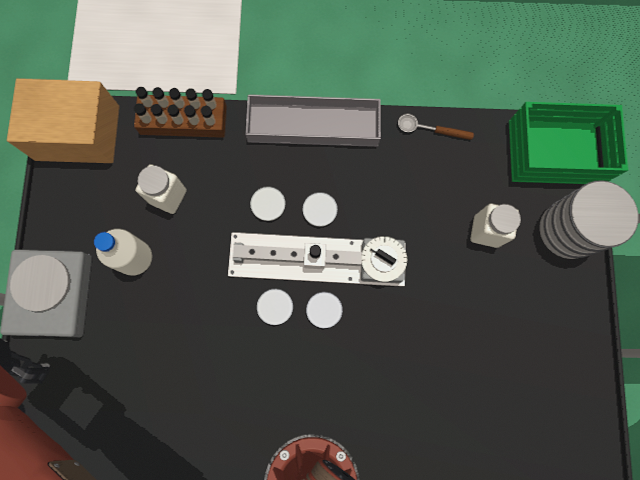

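View pics/side0.png

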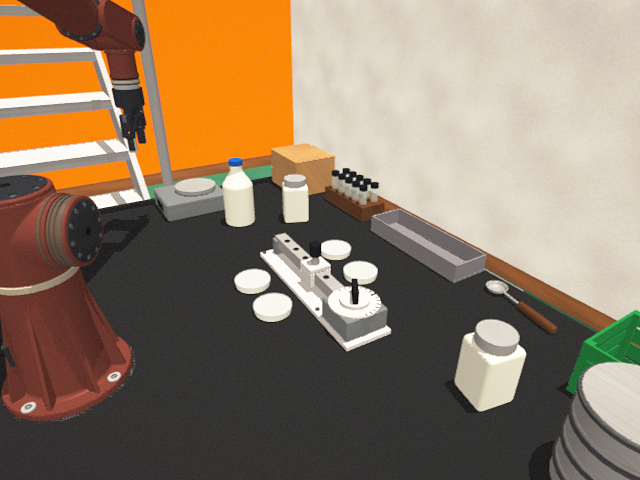

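```bash
cat >> h.py <<'E'
def K(m): f=240/np.tan(np.radians(m["vertical_fov"])/2); return f,m["cx"],m["cy"]
def ray(n,uv):
    m=cam(n); f,cx,cy=K(m); u,v=uv
    d=np.array([(u-cx)/f,-(v-cy)/f,-1.]); return np.array(m["eye"]),q2R(m["attitude"])@d
def atz(n,uv,z):
    e,d=ray(n,uv); return e+d*(z-e[2])/d[2]
def proj(n,P):
    m=cam(n); f,cx,cy=K(m); c=q2R(m["attitude"]).T@(np.asarray(P)-m["eye"])
    return np.array([cx+f*c[0]/-c[2], cy-f*c[1]/-c[2]])
E
python3 - <<'E'
from h import *
p=np.load("top0.npz")["p"]; c=p[220:300,215:420,::-1]
cv2.imwrite("pics/topz.png",cv2.resize(c,None,fx=3.9,fy=3.9,interpolation=cv2.INTER_CUBIC))
p=np.load("side0.npz")["p"]; c=p[220:350,250:400,::-1]
cv2.imwrite("pics/sidez.png",cv2.resize(c,None,fx=4.5,fy=4.5,interpolation=cv2.INTER_CUBIC))
for n,t,z in [("top","next_hole",.06),("top","lock_grip",.108),("top","tare_grip",.096),("top","lock_knob",.092),("top","tester",0),("side","next_hole",.06),("side","lock_grip",.108),("side","tare_grip",.096),("side","zero_mark",.072),("top","zero_mark",.072),("top","tare_pointer",.076),("side","tare_pointer",.076)]:
    r=nets.landmark_of(t,n); 
    if r: print(n,t,np.round(atz(n,r[0]["point"],z),4), np.round(r[0]["point"],1), r[0]["score"])
E
```

```text
top next_hole [0.5338 0.0501 0.06  ] [297.3 251.3] 0.86
top lock_grip [0.5264 0.0093 0.108 ] [314.6 251.1] 0.53
top tare_grip [ 0.5284 -0.1562  0.096 ] [385.7 253.3] 0.95
top lock_knob [0.5182 0.0193 0.092 ] [310.1 255.7] 0.53
top tester [0.534  0.0143 0.    ] [312.1 256.1] 0.77
side next_hole [0.5335 0.0777 0.06  ] [303.4 253.3] 0.58
side lock_grip [0.5261 0.0124 0.108 ] [314.3 248. ] 0.65
side tare_grip [ 0.5151 -0.1596  0.096 ] [353.3 289.9] 0.59
side zero_mark [ 0.553  -0.1637  0.072 ] [368.9 295.1] 0.93
top zero_mark [ 0.5687 -0.1526  0.072 ] [382.7 238.5] 0.59
top tare_pointer [ 0.5519 -0.1164  0.076 ] [367.7 244.6] 0.83
side tare_pointer [ 0.5378 -0.1238  0.076 ] [351.9 286.4] 0.63
```

View pics/topz.png

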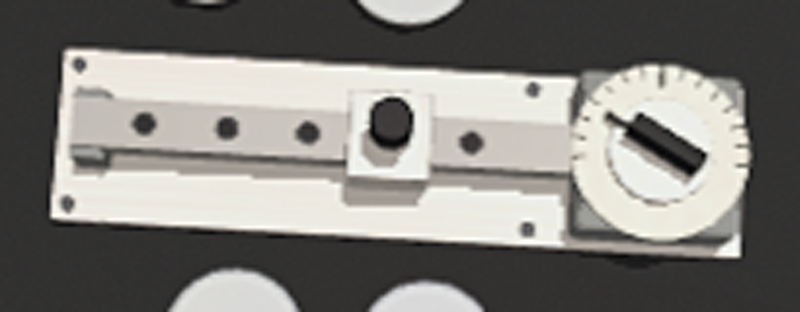

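View pics/sidez.png

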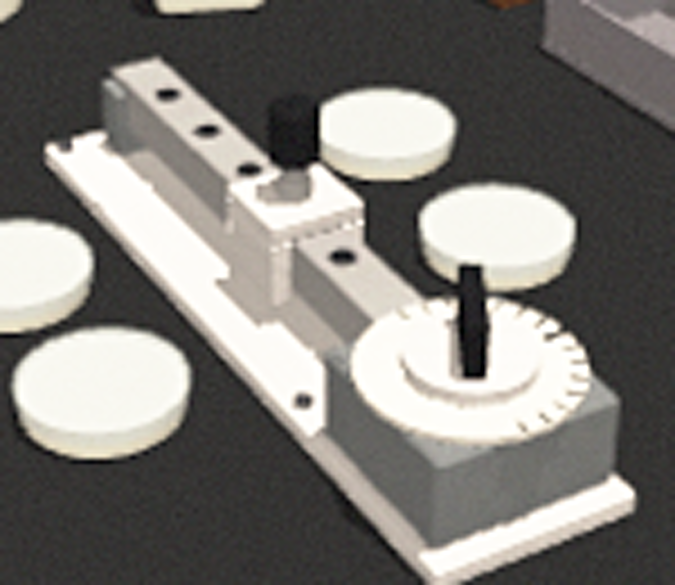

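```bash
python3 - <<'E'
from h import *
from scipy.optimize import least_squares
th=[(145,124,150),(227,128,100),(307,132,50),(471,142,-50)]
sh=[(168,94,150),(207,131,100),(250,169,50),(343,257,-50)]
T=[("top",((a+.5)/3.9-.5+215,(b+.5)/3.9-.5+220),y/1e3) for a,b,y in th]
S=[("side",((a+.5)/4.5-.5+250,(b+.5)/4.5-.5+220),y/1e3) for a,b,y in sh]
def W(q,y,x=0,z=.06): return np.array([q[0]+x*np.cos(q[2])-y*np.sin(q[2]),q[1]+x*np.sin(q[2])+y*np.cos(q[2]),z])
for name,L in(("top",T),("side",S),("both",T+S)):
    r=least_squares(lambda q:np.concatenate([proj(n,W(q,y))-uv for n,uv,y in L]),[.53,0,0])
    print(name,np.round(r.x,4),np.round(r.fun,1)); q=r.x
    print(' dialaxis',W(q,-.165),'zero px',proj("top",W(q,-.165,.0475,.07)))
print('dial centre top', atz("top",(659/3.9+215,153/3.9+220),.071))
d=np.load("top0.npz")["d"];p=np.load("top0.npz")["p"]
# pointer tip
pt=atz("top",(607/3.9+215,117/3.9+220),.075); print('pointer',pt)
for nm in("dish0","jar0","jar1","bottle"):
    print(nm,[(np.round(atz("top",r["point"],0)[:2],3),round(r["score"],2)) for r in nets.landmark_of(nm,"top")][:5])
E
```

```text
top [ 0.5265  0.0087 -0.0266] [-0.1 -0.1 -0.2  0.   0.3  0.2  0.1 -0.1]
 dialaxis [ 0.52213419 -0.1562087   0.06      ] zero px [384.63307264 238.34501939]
side [ 0.5258  0.0084 -0.0285] [ 0.   0.1  0.1 -0.1 -0.1  0.1  0.  -0.1]
 dialaxis [ 0.52107452 -0.15649789  0.06      ] zero px [384.79118459 238.78426442]
both [ 0.5262  0.0087 -0.0276] [-0.2 -0.1 -0.2  0.1  0.3  0.3  0.1  0.1  0.1 -0.   0.2 -0.2 -0.   0.1
  0.1 -0.2]
 dialaxis [ 0.52167764 -0.15620422  0.06      ] zero px [384.65079177 238.53282036]
dial centre top [ 0.51873669 -0.1558146   0.071     ]
pointer [ 0.53927006 -0.12355072  0.075     ]
dish0 [(array([0.67 , 0.132]), 0.97), (array([ 0.395, -0.024]), 0.94), (array([0.407, 0.107]), 0.7), (array([ 0.647, -0.   ]), 0.65)]
jar0 [(array([0.672, 0.384]), 0.69), (array([ 0.612, -0.429]), 0.69)]
jar1 [(array([0.672, 0.384]), 0.69), (array([ 0.612, -0.429]), 0.69)]
bottle [(array([0.518, 0.46 ]), 0.9)]
```

```bash
cat >> h.py <<'E'
Q=[.5262,.0087,-.0276]
def W(y,x=0,z=.06,q=Q): return np.array([q[0]+x*np.cos(q[2])-y*np.sin(q[2]),q[1]+x*np.sin(q[2])+y*np.cos(q[2]),z])
def delta(P,zang):
    """P world TCP, zang: world angle of tool z (mod pi); tool x down. prints total tool-frame shift (mm, current axes) and rotvec (tool)"""
    o=manip.observe(); A=q2R(o["eef_rot"])
    best=None
    for k in(0,1,-1,2):
        z=np.array([np.cos(zang+k*np.pi),np.sin(zang+k*np.pi),0]); x=np.array([0,0,-1.]); y=np.cross(z,x)
        B=np.stack([x,y,z],1); rv=R.from_matrix(A.T@B).as_rotvec()
        if best is None or np.linalg.norm(rv)<np.linalg.norm(best): best=rv
    print("t",round(o["clock"],2),"pos",np.round(o["eef_pos"],4),"F",np.round(o["ft_force"],1),"open",round(o["opening"],3),"q",np.round(o["qpos"],2))
    print("zang",round(np.arctan2(A[1,2],A[0,2]),3),"tilt",np.round(A[:,0],3))
    print("shift tool mm",np.round(A.T@(np.asarray(P)-o["eef_pos"])*1e3,1),"rotvec",np.round(best,3))
E
python3 - <<'E'
from h import *
a=W(-.165)
for u,v in(((632,117),(703,157)),((635,113),(706,153))):
    A=[atz("top",((c[0]+.5)/3.9-.5+215,(c[1]+.5)/3.9-.5+220),.106) for c in(u,v)]
    d=A[0]-A[1];print("bar",np.arctan2(d[1],d[0]),np.mean(A,0),np.linalg.norm(d))
# black seg
p=np.load("top0.npz")["p"].astype(int)
g=p.sum(2); m=np.zeros(g.shape,np.uint8); m[245:270,370:400]=(g[245:270,370:400]<200)
print(m.sum(),cv2.minAreaRect(np.argwhere(m)[:,::-1].astype(np.float32)))
ax=W(-.165,z=.2);delta([ax[0],ax[1],.2],1.07-np.pi/2)
E
```

```text
bar 1.074818395810582 [ 0.52311391 -0.15492028  0.106     ] 0.04786537762180041
bar 1.0746274811216674 [ 0.52557113 -0.15669764  0.106     ] 0.047884866050899824
145 ((382.75286865234375, 255.0955352783203), (26.39394760131836, 6.995986461639404), 32.00538635253906)
t 1.6 pos [0.2757 0.5609 0.1998] F [0.1 0.2 1.1] open 1.004 q [ 1.    0.22  1.61 -0.    1.31 -0.11]
zang 1.114 tilt [-0. -0. -1.]
shift tool mm [-2.000e-01 -5.371e+02 -5.351e+02] rotvec [-1.527 -0.    -0.   ]
```

carry_out(targets=[[0, -20, -20, 0, 0, 0, 1], [0, -36, -35.8, 0, 0, 0, 1], [0, -36, -35.8, 0, 0, 0, 1], [0, -36, -35.8, 0, 0, 0, 0.6], [0, -36, -35.8, 0, 0, 0, 0.6], [0, -36, -35.8, 0, 0, 0, 0.6], [0, -36, -35.8, 0, 0, 0, 0.6], [0, -36, -35.8, 0, 0, 0, 0.6]], grip_force=30)

```text
clock: 2.6
eef_pos: [0.4009, 0.1966, 0.2002]
eef_rot: [0.601, -0.374, 0.6, 0.374]
ft_force: [0.5, 0.7, -0.2]
opening: 0.601
```

carry_out(targets=[[0, -36, -35.8, 0, 0, 0, 0.6], [0, -36, -35.8, 0, 0, 0, 0.6], [0, -36, -35.8, 0, 0, 0, 0.6], [0, -36, -35.8, 0, 0, 0, 0.6], [0, -36, -35.8, 0, 0, 0, 0.6], [0, -36, -35.8, 0, 0, 0, 0.6], [0, -36, -35.8, 0, 0, 0, 0.6], [0, -13, -13.7, 0.1, 0, 0, 0.6]])

```text
clock: 3.6
eef_pos: [0.5224, -0.1589, 0.2]
eef_rot: [0.619, -0.342, 0.619, 0.341]
ft_force: [-0.5, 0.5, -0.0]
opening: 0.599
```

carry_out(targets=[[0, 0, 0, 0.18, 0, 0, 0.6], [0, 0, 0, 0.18, 0, 0, 0.6], [0, 0, 0, 0.18, 0, 0, 0.6], [0, 0, 0, 0.18, 0, 0, 0.6], [0, 0, 0, 0.18, 0, 0, 0.6], [0, 0, 0, 0.18, 0, 0, 0.6], [0, 0, 0, 0.18, 0, 0, 0.6], [0, 0, 0, 0.18, 0, 0, 0.6]])

```text
clock: 4.6
eef_pos: [0.5217, -0.156, 0.1999]
eef_rot: [0.691, 0.152, 0.691, -0.152]
ft_force: [1.1, -0.2, -0.3]
opening: 0.601
```

```bash
python3 - <<'E'
from h import *
ax=W(-.165);delta([ax[0],ax[1],.2],1.075-np.pi/2)
p,d=imaging.get_image("side"); cv2.imwrite("pics/s1.png",cv2.resize(p[160:360,240:460,::-1],None,fx=3,fy=3,interpolation=cv2.INTER_CUBIC))
E
```

```text
t 4.6 pos [ 0.5217 -0.156   0.1999] F [ 1.1 -0.2 -0.3] open 0.601 q [-0.42  0.05  1.8   0.    1.29  0.01]
zang -0.432 tilt [ 0. -0. -1.]
shift tool mm [-0.1 -0.2  0.1] rotvec [ 0.064  0.    -0.   ]
```

View pics/s1.png

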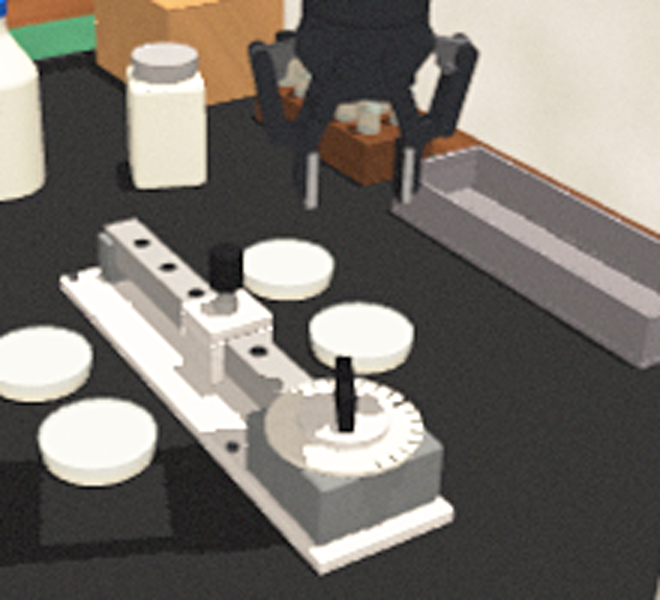

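The open jaws are above the bar knob (bar at about (345,392) in the crop) and the path down is clear. Next I descend and grip.

carry_out(targets=[[20, 0, 0, 0.064, 0, 0, 0.6], [30, 0, 0, 0, 0, 0, 0.6], [30, 0, 0, 0, 0, 0, 0.6], [20, 0, 0, 0, 0, 0, 0.6], [10, 0, 0, 0, 0, 0, 0.6], [3, 0, 0, 0, 0, 0, 0.6], [0, 0, 0, 0, 0, 0, 0.4], [0, 0, 0, 0, 0, 0, 0.3]])

```text
clock: 5.65
eef_pos: [0.5225, -0.1564, 0.0879]
eef_rot: [0.687, 0.171, 0.685, -0.172]
ft_force: [-0.2, -0.1, -0.2]
opening: 0.297
```

```bash
python3 - <<'E'
from h import *
ax=W(-.165);delta([ax[0],ax[1],.087],1.075-np.pi/2)
p,d=imaging.get_image("side"); cv2.imwrite("pics/s2.png",cv2.resize(p[200:360,260:440,::-1],None,fx=3.6,fy=3.6,interpolation=cv2.INTER_CUBIC))
E
```

```text
t 5.65 pos [ 0.5225 -0.1564  0.0879] F [-0.2 -0.1 -0.2] open 0.297 q [-0.42  0.17  1.89 -0.    1.08  0.07]
zang -0.49 tilt [ 0.002 -0.001 -1.   ]
shift tool mm [ 0.9 -0.3 -0.9] rotvec [ 0.006  0.002 -0.   ]
```

View pics/s2.png

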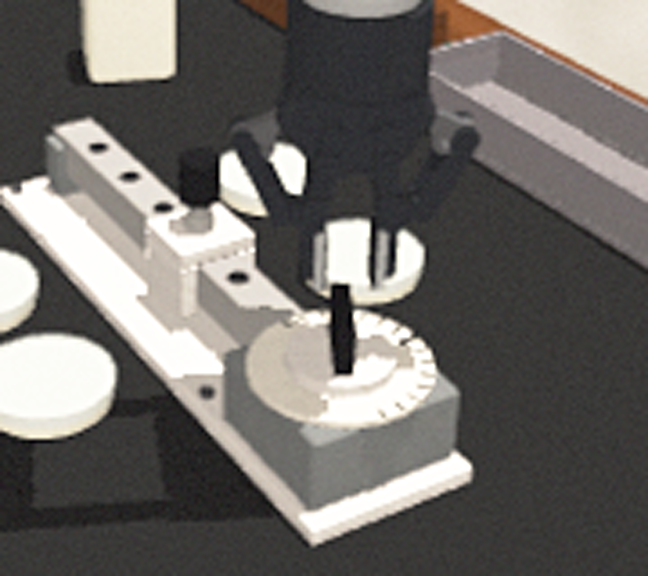

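```bash
python3 - <<'E'
from h import *
o=manip.observe(); P=o["eef_pos"]
for n in("side","top"):
    print(n,cam(n)["eye"],cam(n)["attitude"])
    print(n,"tcp",proj(n,P),"tip",proj(n,P-[0,0,.008]),"baraxis",proj(n,W(-.165,z=.106)),proj(n,W(-.165,z=.074)))
p,d=imaging.get_image("top"); cv2.imwrite("pics/t2.png",cv2.resize(p[190:330,240:440,::-1],None,fx=4,fy=4,interpolation=cv2.INTER_CUBIC))
p2,d2=imaging.get_image("side"); 
for v in range(255,305,3): print(v,np.round(d2[v,340:375:3],3))
np.savez("s2.npz",p=p2,d=d2)
E
```

```text
side [ 0.07250863 -0.74975059  0.59770542] [ 0.82548642  0.49128026 -0.14765435 -0.23540196]
side tcp [355.14703685 291.4019519 ] tip [354.97975799 294.63853546] baraxis [355.18369649 284.04240732] [354.51577776 297.07739464]
top [0.30201885 0.01906951 1.28865681] [ 0.71323635  0.0621085  -0.07820505 -0.6937726 ]
top tcp [385.22514733 256.44074694] tip [384.72961919 257.04036697] baraxis [386.33761934 255.39171375] [384.33620555 257.80601857]
255 [0.849 0.855 0.839 0.836 0.835 1.207 1.204 1.203 0.863 0.842 0.841 0.854]
258 [0.842 0.846 0.842 0.843 1.191 1.187 1.193 1.191 0.866 0.846 0.845 0.854]
261 [0.842 0.    0.846 0.844 1.177 1.178 1.139 1.141 0.867 0.848 0.85  0.854]
264 [1.162 1.162 0.849 0.85  1.126 1.127 1.131 1.129 0.856 0.853 0.852 1.166]
267 [1.145 1.147 0.857 0.854 1.113 1.111 1.114 1.111 0.859 0.856 0.861 1.114]
270 [1.135 0.876 0.859 0.856 1.098 1.1   1.101 1.102 0.858 0.859 0.865 1.103]
273 [1.124 1.12  0.862 0.863 1.088 1.087 1.088 1.093 0.864 0.862 0.868 1.087]
276 [1.113 1.109 0.872 0.862 1.077 1.072 1.076 1.08  0.865 0.872 1.076 1.079]
279 [1.095 1.1   1.098 0.868 0.904 0.902 1.066 1.067 0.869 1.064 1.069 1.078]
282 [1.084 1.083 1.084 1.087 0.897 0.892 1.076 1.073 1.073 1.076 1.083 1.089]
285 [0.965 1.074 1.075 1.072 0.893 0.885 0.884 1.075 1.076 1.074 1.075 1.077]
288 [0.953 0.942 0.944 0.945 0.897 0.875 0.875 0.945 0.941 1.063 1.061 1.064]
291 [0.935 0.936 0.922 0.92  0.894 0.867 0.867 0.919 0.936 0.937 0.936 1.057]
294 [0.927 0.912 0.91  0.909 0.891 0.865 0.866 0.913 0.911 0.912 0.927 0.928]
297 [0.901 0.9   0.9   0.902 0.893 0.87  0.868 0.9   0.903 0.901 0.918 0.915]
300 [0.893 0.894 0.891 0.893 0.896 0.871 0.871 0.893 0.892 0.895 0.894 0.909]
303 [0.893 0.882 0.884 0.886 0.887 0.876 0.876 0.882 0.884 0.883 0.899 0.895]
```

View pics/t2.png

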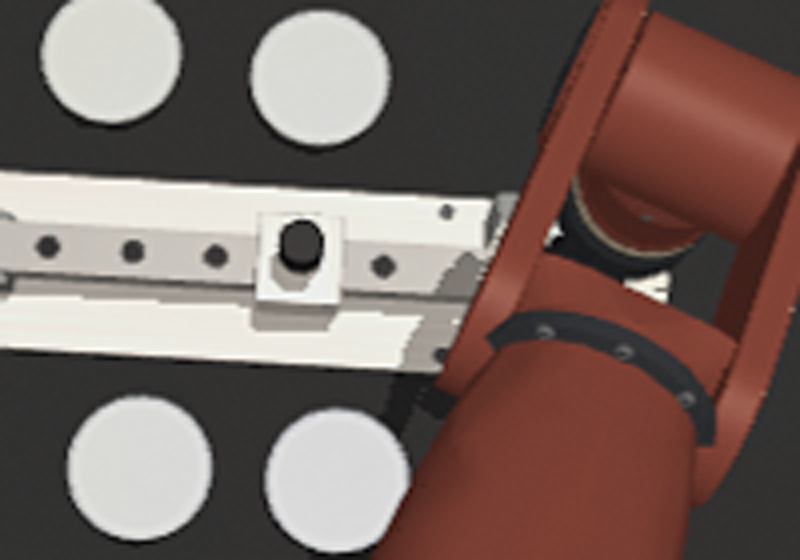

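```bash
python3 - <<'E'
from h import *
f=np.load("s2.npz"); d=f["d"]
def dp(n,u,v,z):
    e,r=ray(n,(u,v)); return np.round(e+r*z,4)
for u,v in((348,278),(349,277),(351,277),(364,278),(366,275),(355,285),(358,288),(358,300),(350,297),(347,273),(349,270),(364,270)): print((u,v),d[v,u],dp("side",u,v,d[v,u]))
o=manip.observe(); print(o["eef_pos"],o["qpos"])
for r in nets.landmark_of("lock_grip","side")[:2]: print(r["point"],r["score"])
E
```

```text
(348, 278) 0.8644079 [ 0.5014 -0.1586  0.1285]
(349, 277) 0.8642791 [ 0.5035 -0.1589  0.1303]
(351, 277) 1.0783263 [ 0.6144 -0.0152  0.0147]
(364, 278) 0.86855 [ 0.5303 -0.1727  0.1267]
(366, 275) 0.8616628 [ 0.5314 -0.1769  0.1356]
(355, 285) 0.8854148 [ 0.5204 -0.1575  0.1049]
(358, 288) 0.87522954 [ 0.5188 -0.1699  0.1053]
(358, 300) 0.87120837 [ 0.511  -0.1823  0.0866]
(350, 297) 0.90145683 [ 0.5138 -0.1513  0.0741]
(347, 273) 0.8639221 [ 0.5019 -0.1539  0.1374]
(349, 270) 0.8564648 [ 0.5029 -0.1587  0.1466]
(364, 270) 0.8577558 [ 0.5284 -0.1735  0.1463]
[ 0.52218189 -0.15617296  0.08754318] [-4.19387379e-01  1.72975529e-01  1.89199644e+00 -1.96368730e-05
  1.07530418e+00  7.04554799e-02]
```

```bash
python3 - <<'E'
from h import *
print("s1 expected tip",proj("side",[.5217,-.156,.192]), "observed approx (344,228),(375.5,226)")
def dp(n,u,v,z):
    e,r=ray(n,(u,v)); return np.round(e+r*z,4)
s=np.load("side0.npz"); d=s["d"]
for u,v in((200,300),(400,420),(353,283),(314,240)): print((u,v),dp("side",u,v,d[v,u]))
print("start tip expected",proj("side",[.2757,.5609,.192]),proj("side",[.2757,.5609,.2]))
cv2.imwrite("pics/s0z.png",cv2.resize(s["p"][60:180,80:200,::-1],None,fx=5,fy=5))
f=np.load("s2.npz"); cv2.imwrite("pics/s2z.png",cv2.resize(f["p"][230:320,310:410,::-1],None,fx=6,fy=6,interpolation=cv2.INTER_NEAREST))
E
```

```text
s1 expected tip [357.04796672 246.63790021] observed approx (344,228),(375.5,226)
(200, 300) [ 0.274   0.1048 -0.0012]
(400, 420) [ 4.472e-01 -3.956e-01 -4.000e-04]
(353, 283) [ 0.5193 -0.1518  0.1068]
(314, 240) [ 6.504e-01  2.229e-01 -3.000e-04]
start tip expected [141.49666825 164.91956822] [140.97217469 162.22283192]
```

View pics/s0z.png

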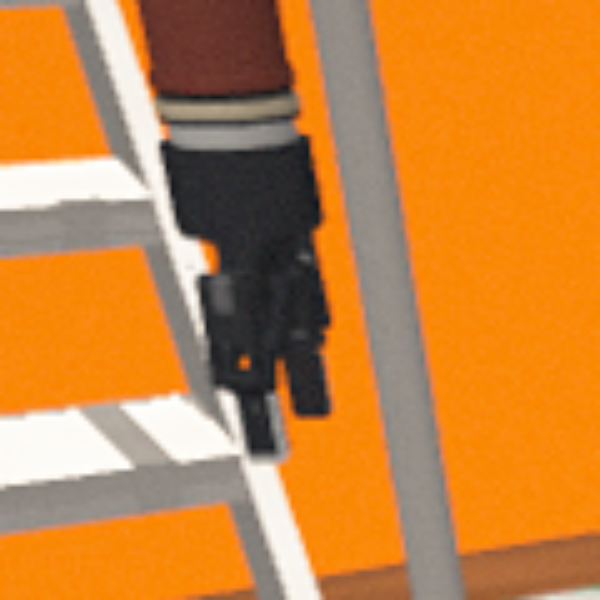

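View pics/s2z.png

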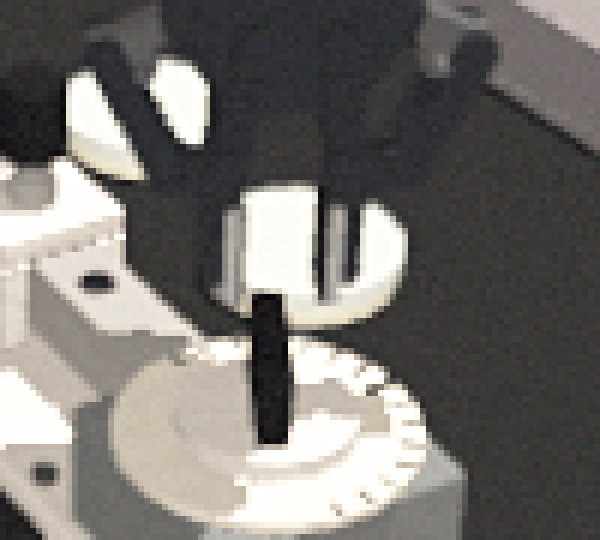

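Reading the picture: the fingertips end at about row 280, at a depth matching the knob. That puts them near z = 0.123, roughly 45 mm higher than the reported TCP implies. The start picture shows the same gap. Sideways everything agrees. I trust the camera here and go down in short steps, watching the force.

carry_out(targets=[[6, 0, 0.5, 0, 0, 0, 0.35], [6, 0, 0, 0, 0, 0, 0.35], [6, 0, 0, 0, 0, 0, 0.35], [6, 0, 0, 0, 0, 0, 0.35], [4, 0, 0, 0, 0, 0, 0.35], [2, 0, 0, 0, 0, 0, 0.35], [0, 0, 0, 0, 0, 0, 0.35], [0, 0, 0, 0, 0, 0, 0.35]])

```text
clock: 6.85
eef_pos: [0.5224, -0.1563, 0.0571]
eef_rot: [0.686, 0.172, 0.686, -0.172]
ft_force: [-0.8, -1.2, 0.4]
opening: 0.349
```

```bash
cat >> h.py <<'E'
def dp(n,u,v,d):
    e,r=ray(n,(u,v)); return np.round(e+r*d[v,u],4)
def snap(n,name,x0,y0,w,h,s):
    p,d=imaging.get_image(n); cv2.imwrite(f"pics/{name}.png",cv2.resize(p[y0:y0+h,x0:x0+w,::-1],None,fx=s,fy=s,interpolation=cv2.INTER_CUBIC)); np.savez(name+".npz",p=p,d=d); return p,d
E
python3 - <<'E'
from h import *
ax=W(-.165);delta([ax[0],ax[1],.043],1.075-np.pi/2)
snap("side","s3",300,225,110,100,6)
E
```

```text
t 6.85 pos [ 0.5224 -0.1563  0.0571] F [-0.8 -1.2  0.4] open 0.349 q [-0.42  0.22  1.91  0.    1.02  0.07]
zang -0.49 tilt [ 0.001 -0.    -1.   ]
shift tool mm [14.1 -0.3 -0.7] rotvec [ 0.006  0.001 -0.   ]
```

View pics/s3.png

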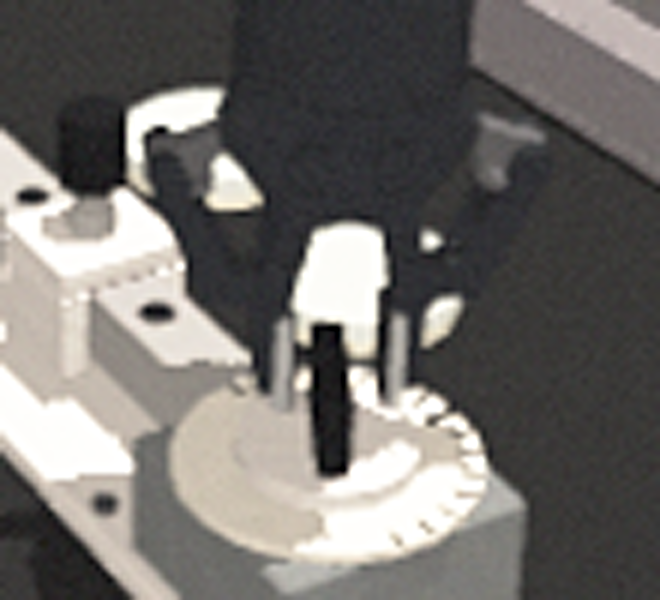

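The tips (about (285,410) and (395,405) in the crop) now straddle the bar, still about 15 mm above the disc. I go a little lower and close.

carry_out(targets=[[4, 0, -0.5, 0, 0, 0, 0.35], [4, 0, 0, 0, 0, 0, 0.35], [2, 0, 0, 0, 0, 0, 0.35], [0, 0, 0, 0, 0, 0, 0.35], [0, 0, 0, 0, 0, 0, 0.05], [0, 0, 0, 0, 0, 0, 0.05], [0, 0, 0, 0, 0, 0, 0.05], [0, 0, 0, 0, 0, 0, 0.05]], grip_force=30)

```text
clock: 7.9
eef_pos: [0.5211, -0.1557, 0.0469]
eef_rot: [0.685, 0.172, 0.687, -0.171]
ft_force: [-4.8, 1.8, 3.6]
opening: 0.134
```

```bash
python3 - <<'E'
from h import *
ax=W(-.165);delta([ax[0],ax[1],.043],1.075-np.pi/2)
snap("side","s4",300,225,110,100,6)
E
```

```text
t 7.9 pos [ 0.5211 -0.1557  0.0469] F [-4.8  1.8  3.6] open 0.134 q [-0.42  0.23  1.91 -0.    1.    0.07]
zang -0.49 tilt [-0.001  0.    -1.   ]
shift tool mm [ 3.9 -0.2  0.8] rotvec [ 0.006 -0.001  0.   ]
```

View pics/s4.png

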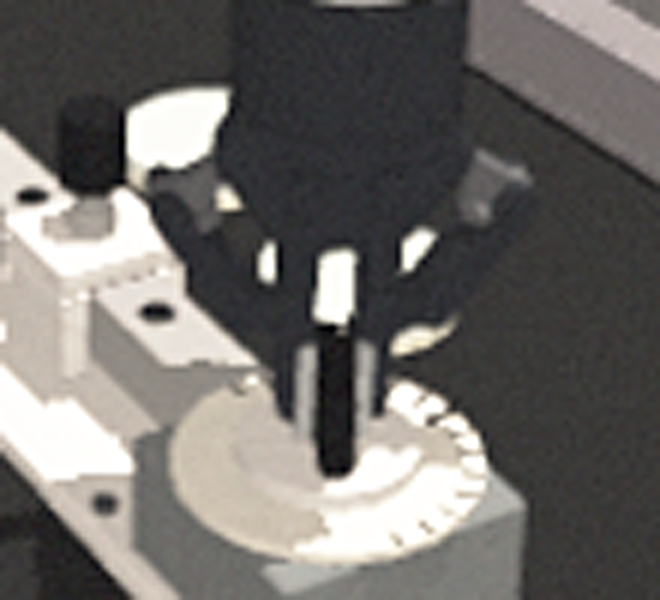

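carry_out(targets=[[0, 0, -0.5, 0.1, 0, 0, 0.05], [0, 0, 0, 0.15, 0, 0, 0.05], [0, 0, 0, 0.15, 0, 0, 0.05], [0, 0, 0, 0.15, 0, 0, 0.05], [0, 0, 0, 0.15, 0, 0, 0.05], [0, 0, 0, 0.15, 0, 0, 0.05], [0, 0, 0, 0.15, 0, 0, 0.05], [0, 0, 0, 0.108, 0, 0, 0.05]])

```text
clock: 8.95
eef_pos: [0.522, -0.1574, 0.0469]
eef_rot: [-0.494, -0.507, -0.491, 0.508]
ft_force: [-0.5, -3.8, -0.4]
opening: 0.132
```

carry_out(targets=[[0, 0, 0, 0, 0, 0, 0.05], [0, 0, 0, 0, 0, 0, 0.05], [0, 0, 0, 0, 0, 0, 0.05], [0, 0, 0, 0, 0, 0, 0.05], [0, 0, 0, 0, 0, 0, 0.05], [0, 0, 0, 0, 0, 0, 0.05], [0, 0, 0, 0, 0, 0, 0.05], [0, 0, 0, 0, 0, 0, 0.05]])

```text
clock: 9.95
eef_pos: [0.522, -0.1574, 0.0469]
eef_rot: [-0.495, -0.506, -0.492, 0.506]
ft_force: [0.6, -5.3, -1.8]
opening: 0.133
```

```bash
python3 - <<'E'
from h import *
ax=W(-.165);delta([ax[0],ax[1],.045],-.0276-np.pi/2)
snap("side","s5",300,225,110,100,6)
E
```

```text
t 9.95 pos [ 0.522  -0.1574  0.0469] F [ 0.6 -5.3 -1.8] open 0.133 q [-0.42  0.23  1.91 -0.    1.    1.18]
zang -1.596 tilt [ 0.002 -0.003 -1.   ]
shift tool mm [ 1.9 -0.4 -1.1] rotvec [ 0.003  0.003 -0.002]
```

View pics/s5.png

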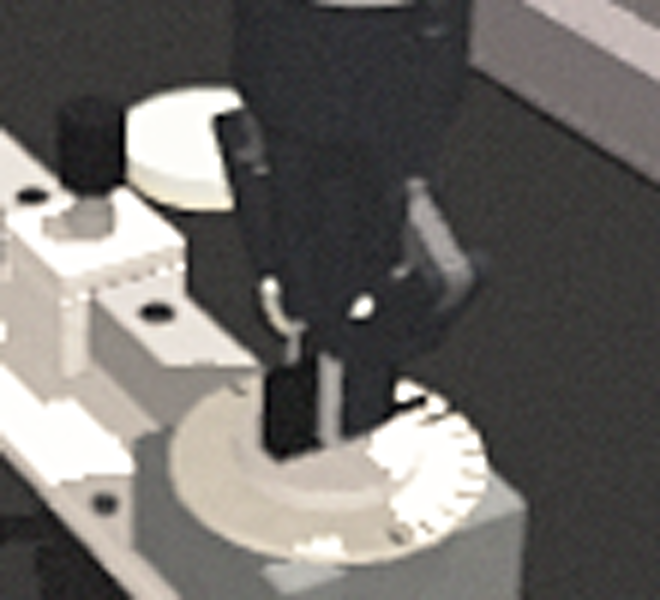

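carry_out(targets=[[0, 0, 0, 0, 0, 0, 0.35], [0, 0, 0, 0, 0, 0, 0.35], [0, 0, 0, 0, 0, 0, 0.35], [-10, 0, 0, 0, 0, 0, 0.35], [-20, 0, 0, 0, 0, 0, 0.4], [-25, 0, 0, 0, 0, 0, 0.6], [-25, 0, 0, 0, 0, 0, 0.6], [-10, 0, 0, 0, 0, 0, 0.6]])

```text
clock: 11.0
eef_pos: [0.5227, -0.1563, 0.1394]
eef_rot: [0.495, 0.507, 0.492, -0.506]
ft_force: [0.3, -0.1, -0.7]
opening: 0.599
```

```bash
python3 - <<'E'
from h import *
k=W(0);delta([k[0],k[1],.137],-.0276-np.pi/2)
p,d=snap("side","s6",300,215,110,100,6)
for t in("tare_pointer","zero_mark"):
  for r in nets.landmark_of(t,"side")[:2]:
    P=atz("side",r["point"],.073); a=W(-.165); print(t,r["point"],r["score"],np.arctan2(P[1]-a[1],P[0]-a[0])+.0276)
E
```

```text
t 11.0 pos [ 0.5227 -0.1563  0.1394] F [ 0.3 -0.1 -0.7] open 0.599 q [-0.42  0.11  1.86  0.    1.17  1.18]
zang -1.598 tilt [ 0.004 -0.002 -1.   ]
shift tool mm [   2.2   -1.  -165. ] rotvec [ 0.001  0.002 -0.004]
tare_pointer [371.0, 290.6] 0.84 0.07854083420033825
zero_mark [371.6, 295.8] 0.82 -0.35328139418492055
```

View pics/s6.png

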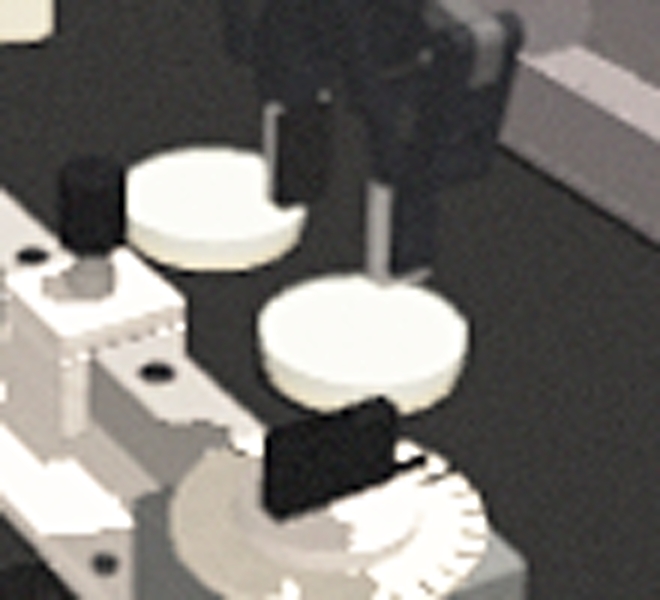

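The bar now lies along tester x and its pointer (about (425,462) in the crop) meets the broad mark. I move over the lock knob next and check the dial again from above.

carry_out(targets=[[0, 0, -20, 0, 0, 0, 0.6], [0, -0.5, -35, 0, 0, 0, 0.6], [0, -0.5, -40, 0, 0, 0, 0.6], [0, 0, -40, 0, 0, 0, 0.6], [0, 0, -30, 0, 0, 0, 0.6], [0, 0, 0, 0, 0, 0, 0.6], [0, 0, 0, 0, 0, 0, 0.6], [0, 0, 0, 0, 0, 0, 0.6]])

```text
clock: 12.15
eef_pos: [0.5244, 0.0086, 0.1364]
eef_rot: [-0.493, -0.507, -0.493, 0.507]
ft_force: [-0.2, 0.1, 0.8]
opening: 0.604
```

```bash
python3 - <<'E'
from h import *
k=W(0);delta([k[0],k[1],.067],-.0276-np.pi/2)
snap("side","s7",270,170,130,120,5)
snap("top","t7",260,210,160,90,5)
P,d=snap("top","t7",260,210,160,90,5)
print("zero px",proj("top",W(-.165,.0475,.071)),"axis",proj("top",W(-.165,0,.071)),proj("top",W(-.165,0,.106)))
E
```

```text
t 12.15 pos [0.5244 0.0086 0.1364] F [-0.2  0.1  0.8] open 0.604 q [-0.12  0.07  1.91 -0.    1.17  1.48]
zang -1.599 tilt [-0.001 -0.    -1.   ]
shift tool mm [69.4  1.8 -0.2] rotvec [-0.001  0.     0.001]
zero px [384.72586613 238.45806773] axis [384.15376224 258.02609987] [386.33761934 255.39171375]
```

View pics/s7.png

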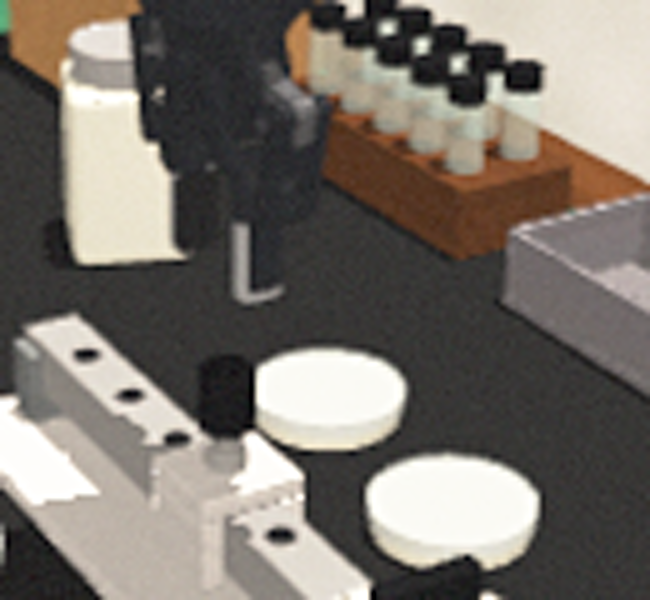

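View pics/t7.png

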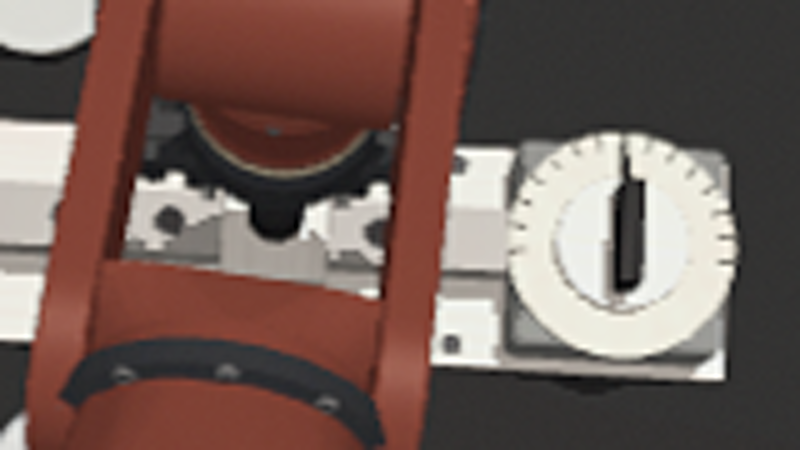

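From above, the pointer tip at (627,155) meets the broad zero mark at (624,140), so the dial is on zero. In the side view the jaws sit over the lock knob with nothing in the way.

carry_out(targets=[[10, 1.8, 0, 0, 0, 0, 0.6], [15, 0, 0, 0, 0, 0, 0.6], [15, 0, 0, 0, 0, 0, 0.6], [12, 0, 0, 0, 0, 0, 0.6], [10, 0, 0, 0, 0, 0, 0.6], [6, 0, 0, 0, 0, 0, 0.6], [2, 0, 0, 0, 0, 0, 0.6], [0, 0, 0, 0, 0, 0, 0.6]])

```text
clock: 13.3
eef_pos: [0.5268, 0.0092, 0.067]
eef_rot: [0.493, 0.507, 0.493, -0.507]
ft_force: [-0.2, 0.1, -0.3]
opening: 0.6
```

```bash
python3 - <<'E'
from h import *
k=W(0);delta([k[0],k[1],.055],-.0276-np.pi/2)
snap("side","s8",270,200,100,90,6.5)
E
```

```text
t 13.3 pos [0.5268 0.0092 0.067 ] F [-0.2  0.1 -0.3] open 0.6 q [-0.12  0.17  1.94 -0.    1.03  1.48]
zang -1.598 tilt [ 0. -0. -1.]
shift tool mm [12.  -0.6  0.5] rotvec [ 0.  0. -0.]
```

View pics/s8.png

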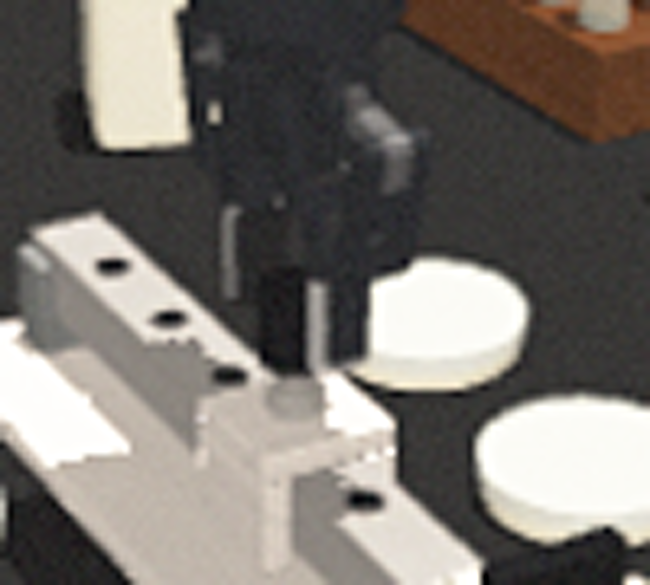

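The open fingers straddle the lock knob (knob at about (283,320) in the crop). I go 11 mm lower and close.

carry_out(targets=[[5, -0.5, 0.4, 0, 0, 0, 0.6], [4, 0, 0, 0, 0, 0, 0.6], [2, 0, 0, 0, 0, 0, 0.6], [0, 0, 0, 0, 0, 0, 0.4], [0, 0, 0, 0, 0, 0, 0.2], [0, 0, 0, 0, 0, 0, 0.2], [0, 0, 0, 0, 0, 0, 0.2], [0, 0, 0, 0, 0, 0, 0.2]], grip_force=50)

```text
clock: 14.35
eef_pos: [0.526, 0.0087, 0.0559]
eef_rot: [-0.493, -0.507, -0.493, 0.507]
ft_force: [-1.1, -0.3, 1.7]
opening: 0.319
```

```bash
python3 - <<'E'
from h import *
k=W(0);delta([k[0],k[1],.055],-.0276-np.pi/2)
snap("side","s9",270,200,100,90,6.5)
E
```

```text
t 14.35 pos [0.526  0.0087 0.0559] F [-1.1 -0.3  1.7] open 0.319 q [-0.12  0.18  1.95 -0.    1.01  1.48]
zang -1.598 tilt [-0. -0. -1.]
shift tool mm [ 0.9  0.2 -0. ] rotvec [0.001 0.    0.   ]
```

View pics/s9.png

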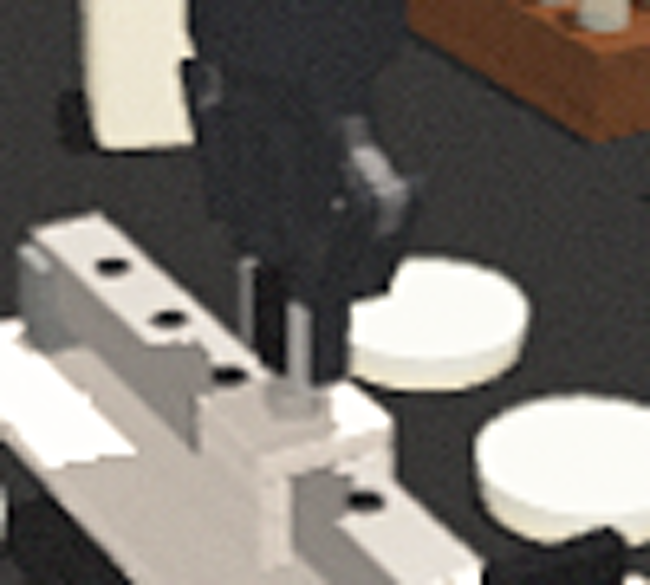

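Gripped: opening 0.319, about 27 mm for the 28 mm knob. Next I lift 14 mm.

carry_out(targets=[[-3, 0, 0, 0, 0, 0, 0.2], [-4, 0, 0, 0, 0, 0, 0.2], [-4, 0, 0, 0, 0, 0, 0.2], [-3, 0, 0, 0, 0, 0, 0.2], [0, 0, 0, 0, 0, 0, 0.2], [0, 0, 0, 0, 0, 0, 0.2], [0, 0, 0, 0, 0, 0, 0.2], [0, 0, 0, 0, 0, 0, 0.2]])

```text
clock: 15.4
eef_pos: [0.5258, 0.0087, 0.0697]
eef_rot: [-0.493, -0.507, -0.493, 0.507]
ft_force: [1.3, -1.2, -6.5]
opening: 0.315
```

```bash
python3 - <<'E'
from h import *
k=W(.05);delta([k[0],k[1],.055],-.0276-np.pi/2)
snap("side","s10",270,200,100,90,6.5)
E
```

```text
t 15.4 pos [0.5258 0.0087 0.0697] F [ 1.3 -1.2 -6.5] open 0.315 q [-0.12  0.16  1.94 -0.    1.04  1.48]
zang -1.598 tilt [-0. -0. -1.]
shift tool mm [ 14.6   0.4 -50. ] rotvec [0.001 0.    0.   ]
```

View pics/s10.png

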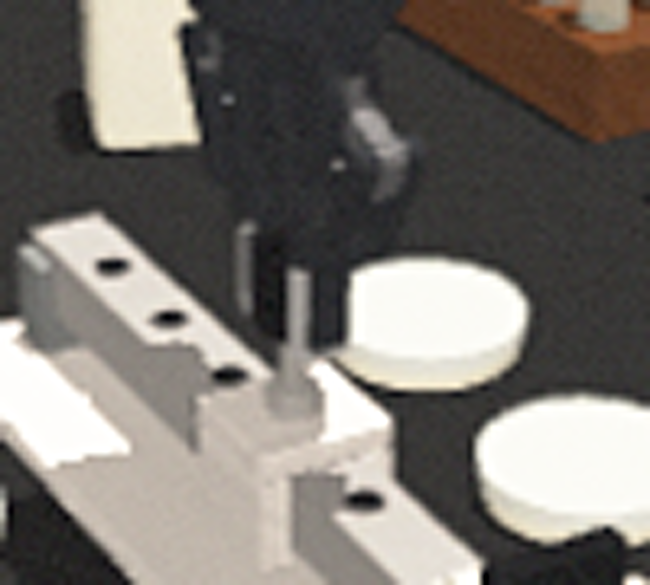

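Force −6.5 N matches the spring at about 14 mm rise, so the pin is clear. I slide 50 mm along the rail.

carry_out(targets=[[0, 0, -4, 0, 0, 0, 0.2], [0, 0, -8, 0, 0, 0, 0.2], [0, 0, -10, 0, 0, 0, 0.2], [0, 0, -10, 0, 0, 0, 0.2], [0, 0, -9, 0, 0, 0, 0.2], [0, 0, -6, 0, 0, 0, 0.2], [0, 0, -3, 0, 0, 0, 0.2], [0, 0, 0, 0, 0, 0, 0.2]])

```text
clock: 16.45
eef_pos: [0.5273, 0.0596, 0.0698]
eef_rot: [0.493, 0.507, 0.494, -0.506]
ft_force: [2.6, 1.7, -8.1]
opening: 0.309
```

```bash
python3 - <<'E'
from h import *
k=W(.05);delta([k[0],k[1],.055],-.0276-np.pi/2)
snap("side","s11",270,200,100,90,6.5)
E
```

```text
t 16.45 pos [0.5273 0.0596 0.0698] F [ 2.6  1.7 -8.1] open 0.309 q [-0.02  0.17  1.93  0.    1.04  1.58]
zang -1.598 tilt [-0.     0.001 -1.   ]
shift tool mm [14.8  0.3  0.9] rotvec [ 0.    -0.001  0.   ]
```

View pics/s11.png

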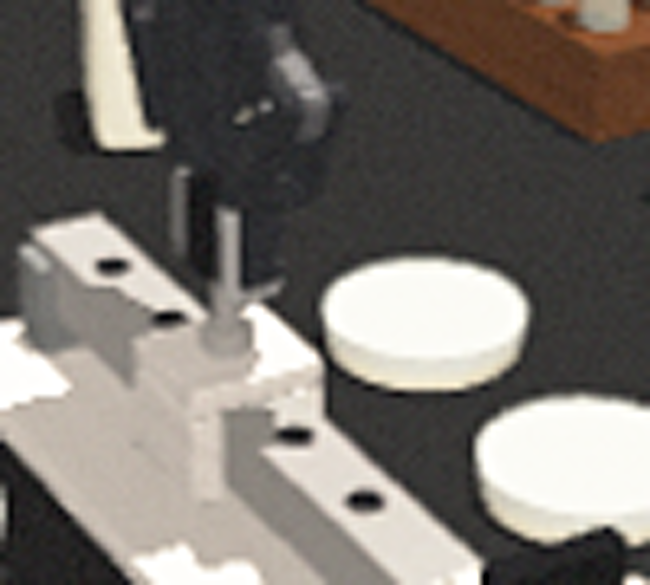

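carry_out(targets=[[0, 0, 0.6, 0, 0, 0, 0.2], [0, 0, 0, 0, 0, 0, 0.2], [3, 0, 0, 0, 0, 0, 0.2], [3, 0, 0, 0, 0, 0, 0.2], [3, 0, 0, 0, 0, 0, 0.2], [3, 0, 0, 0, 0, 0, 0.2], [2, 0, 0, 0, 0, 0, 0.2], [0, 0, 0, 0, 0, 0, 0.2]])

```text
clock: 17.5
eef_pos: [0.5274, 0.0582, 0.056]
eef_rot: [-0.493, -0.507, -0.493, 0.507]
ft_force: [-0.5, 2.6, -3.9]
opening: 0.314
```

```bash
python3 - <<'E'
from h import *
k=W(.05);delta([k[0],k[1],.0559],-.0276-np.pi/2)
snap("side","s12",270,200,100,90,6.5)
E
```

```text
t 17.5 pos [0.5274 0.0582 0.056 ] F [-0.5  2.6 -3.9] open 0.314 q [-0.02  0.19  1.94 -0.    1.01  1.58]
zang -1.598 tilt [-0. -0. -1.]
shift tool mm [ 0.1  0.2 -0.5] rotvec [0. 0. 0.]
```

View pics/s12.png

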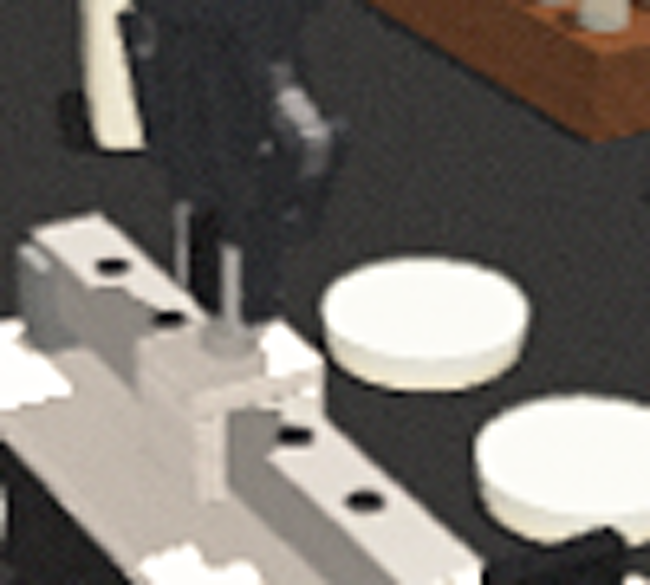

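The pin is in the hole (rise near 0, force −3.9 N, which is the spring's pull at home). Now I press it down onto its seat.

carry_out(targets=[[1, 0, 0, 0, 0, 0, 0.2], [0.5, 0, 0, 0, 0, 0, 0.2], [0, 0, 0, 0, 0, 0, 0.2], [0, 0, 0, 0, 0, 0, 0.2], [0, 0, 0, 0, 0, 0, 0.2], [0, 0, 0, 0, 0, 0, 0.2], [0, 0, 0, 0, 0, 0, 0.2], [0, 0, 0, 0, 0, 0, 0.2]])

```text
clock: 18.55
eef_pos: [0.5275, 0.0582, 0.0559]
eef_rot: [-0.493, -0.507, -0.493, 0.507]
ft_force: [-5.0, 1.9, 6.7]
opening: 0.314
```

```bash
python3 - <<'E'
from h import *
k=W(.05);delta([k[0],k[1],.0559],-.0276-np.pi/2)
snap("side","s13",270,200,130,115,6)
snap("top","t13",215,180,200,150,4)
E
```

```text
t 18.55 pos [0.5275 0.0582 0.0559] F [-5.   1.9  6.7] open 0.314 q [-0.02  0.19  1.94 -0.    1.01  1.58]
zang -1.598 tilt [-0. -0. -1.]
shift tool mm [-0.   0.  -0.5] rotvec [0.001 0.    0.   ]
```

View pics/s13.png

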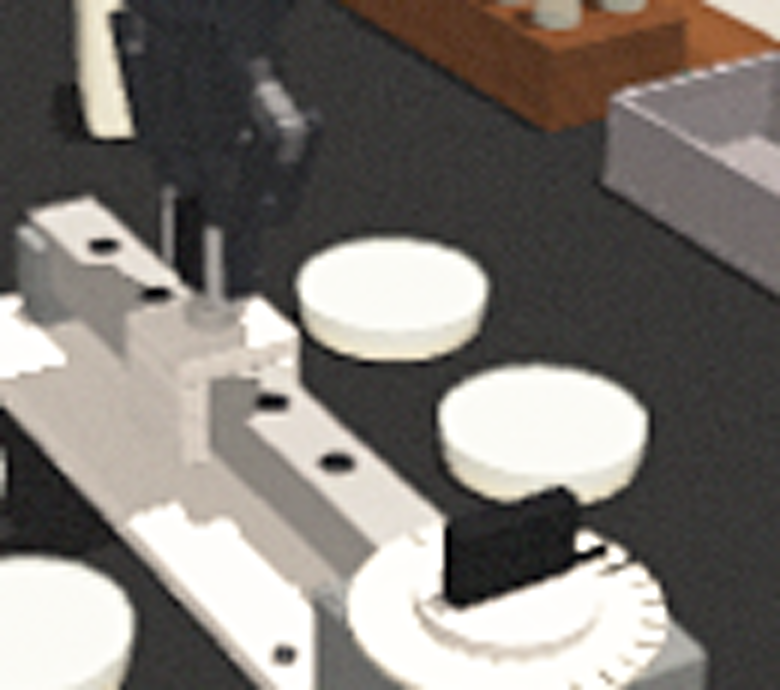

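View pics/t13.png

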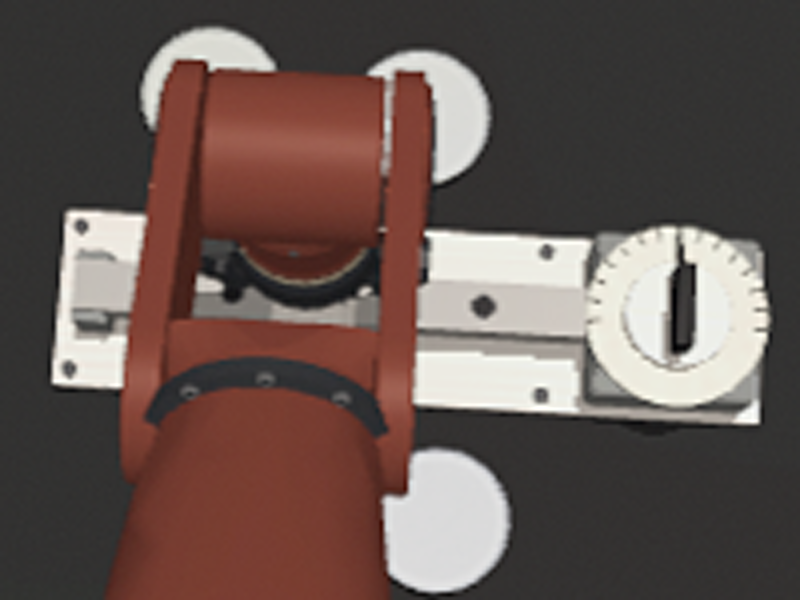

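```bash
python3 - <<'E'
from h import *
o=manip.observe(); print(o["ft_force"],o["opening"],o["eef_pos"]); print(order.job_done())
E
```

```text
[-3.59544349  1.26496422  6.06672166] 0.31464846505206767 [0.52752377 0.05816519 0.05585843]
the job is handed in; nothing more can be done
None
```

I set the dial to zero, moved the carriage to the next hole, and handed the job in after about 18.7 s of the 48 s, still gripping the lock knob with the pin home.

**Dial:** I turned the bar knob about 1.1 rad. In the last pictures from both cameras the pointer stands on the long zero mark, and it did not move afterwards.

**Carriage and pin:**
- I lifted the lock knob 14 mm; the −6.5 N pull matched the spring. I then slid the carriage about 50 mm away from the dial and lowered the pin.
- The tool came back to the height it had when it first gripped the knob with the pin home (55.9 mm).
- It stopped hard there under about 6 N of downward push. The grip opening stayed at 0.31, about 27 mm on the 28 mm knob.
- The last side picture shows two free holes between the carriage and the dial, which fits the carriage being at the next hole.

**Dishes, jars and bottle:** I never touched them, and in the final pictures everything in view stands where it was. Those pictures do not show the bottle or the far jar, and the arm hides some dishes from above.

**Checks that disagreed:**
- The fingertips stood about 45 mm higher than the reported tool pose and the tool description imply. I trusted the cameras and made both grasps from the pictures and the force reading.
- One network fix of the zero mark, in a side picture, was off by about 0.35 rad. I discarded it because the view from above showed the pointer on the mark.

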